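# Hang the pail on the syrup filler and draw its plunger to the ring

## Task

Make the hand syrup filler ready for the next pail: hang the small steel pail by its handle on the filler's spout, in the notch just behind the little upright nib near the spout's end, and let it hang there free and steady. Then take the plunger by its T-handle and draw it straight up, without wrenching it sideways in the barrel and without pulling it well past the mark, until the red ring on its rod is level with the top of the brass collar, and finish still gripping it at that height, as it sinks back when let go. Keep the pail upright, and do not shift the loaves, the jar, the scraper or the bowl.

Things in the scene. Friction and masses are not known exactly. Their poses are not given: they have to be found in the camera images.
- filler: hand piston filler, bolted down, steel and brass. Origin on the table under the barrel axis; z up, y along the level spout, x across it. Base plate 160 x 270 x 12 mm (y -190 to 80). Barrel block 46 mm square to 225 mm high, top ringed by a knurled brass collar 58 mm wide. Bore 23 mm wide, 95 mm deep. Red tap handle out to x = -60 mm, 145 mm high. Lidded hopper 142 mm wide at y = -143, 244 mm high
- notch (a point): where the middle of the pail's handle bar lies when hung right: on the spout's centre line at the filler's y = 175 mm, 155.5 mm above the table, 3.5 mm above the pipe's top; filler's axes. The notch is bare pipe 14 mm thick, y 163 to 187.5 mm, between a 22 mm thick nut (spout at most 28 mm thick from there to the barrel) and the nib; the bar has about 8 mm to spare each way along it
- nib (a point): top of the upright nib on the spout, a peg 7 mm thick at the filler's y = 191 mm, rising 12 mm above the pipe's top; this point is 164 mm above the table; filler's axes
- mouth (a point): centre of the mouth's lower edge, 121 mm above the table, 17 mm wide: beyond the nib, at the filler's y = 200 mm, the spout (axis 145 mm above the table) turns down to it and ends at y = 209 mm; filler's axes. The pail's rim passes under it, the handle bar over the nib
- collar_top (a point): point on the bore's axis in the plane of the brass collar's top face, 225 mm above the table; axes as the filler's
- plunger: loose steel plunger standing in the bore, about 0.3 to 0.55 kg: rod 22 mm thick (1 mm slack in the bore), 108 mm long, a neck 14 mm thick, a black T-bar. Origin at the centre of the rod's foot, z up along the rod, y along the T-bar. It starts fully down on the bore's floor (foot 130 mm above the table, 13 mm of the thick rod standing out of the collar) and slides freely; let go, it drops back
- t_bar (a point): middle of the plunger's T-bar, a black round bar 16 mm thick and 80 mm long along the plunger's y, 132 mm above the rod's foot; 37 mm above the collar's top when the plunger is down; axes as the plunger's. The rod's neck joins it from below, the thick rod begins 24 mm below the bar's axis
- red_ring (a point): middle of the red ring, 6 mm tall, painted round the rod 45 mm above its foot; 50 mm below the collar's top (hidden in the bore) when the plunger is down; axes as the plunger's
- pail: small round steel pail, about 0.15 to 0.26 kg, 88 mm wide over the rim, 60 mm high to the rim, with a stiff upright dark handle that does not fold: a hoop of 7 mm bar, 94 mm wide outside, rising from both sides. Origin at the centre of its underside, z up, x along the top bar of the handle
- bail_mid (a point): middle of the handle's top bar, 138 mm above the pail's underside; the bar is 7 mm thick and straight along the pail's x for 36 mm to either side of this point; its underside is 74.5 mm above the rim; axes as the pail's
- loaf_a: bystander: an amber-brown oval sweet loaf, 88 x 52 mm and 42 mm high, lying on the white sheet; origin at the centre of its underside, x along its length
- loaf_b: bystander: an amber-brown oval sweet loaf, 88 x 52 mm and 42 mm high, lying on the white sheet; origin at the centre of its underside, x along its length
- loaf_c: bystander: an amber-brown oval sweet loaf, 88 x 52 mm and 42 mm high, lying on the white sheet; origin at the centre of its underside, x along its length
- bowl: bystander: wide steel bowl of peanuts, 176 mm wide, 50 mm high; origin at the centre of its underside
- scraper: bystander: scraper with a wooden handle and a steel blade, 240 mm long along its x, 20 mm high; origin under its middle
- jar: bystander: amber jar with a yellow cap, 68 mm wide, 100 mm high; origin at the centre of its underside
Not all that is in view belongs to the job. What is shaped like the pail but purple is not meant.

How it is judged:
On the way, in this order (a step that is already met when the one before it is completed fails the run):
1. the pail hangs by its handle in the spout's notch, let go, while the plunger is still down (distance between bail_mid and notch below 0.02 m and angle between the x axis of pail and the x axis of filler, either way round below 0.6 rad and contact force between pail and filler above 0.6 N and contact force between pail and the fingers below 0.05 N and height (world z) of pail above 0.008 m and angle between pail's own z axis and vertical below 0.3 rad and linear speed of pail below 0.05 m/s and z of red_ring in the frame of collar_top below -0.035 m), for 0.3 s.
2. the plunger is drawn up until its red ring is level with the collar's top, and held in the fingers (z of red_ring in the frame of collar_top between -0.005 and 0.005 m and x of red_ring in the frame of collar_top between -0.005 and 0.005 m and y of red_ring in the frame of collar_top between -0.005 and 0.005 m and angle between plunger's own z axis and vertical below 0.05 rad and contact force between the fingers and plunger above 3 N and contact force between plunger and filler below 15 N and linear speed of plunger below 0.02 m/s), for 0.5 s.
At the end, for the whole second after the job is handed in: Pail hung free: bar within 20 mm of the notch and 0.6 rad of square, over 8 mm off the table, tilted under 0.3 rad, still, let go. Plunger gripped (over 3 N), ring within 5 mm of the collar top, rod within 5 mm of the axis and 0.05 rad of upright, under 15 N on the barrel, still (all of step 2 and distance between bail_mid and notch below 0.02 m and angle between the x axis of pail and the x axis of filler, either way round below 0.6 rad and contact force between pail and filler above 0.6 N and contact force between pail and the fingers below 0.05 N and height (world z) of pail above 0.008 m and angle between pail's own z axis and vertical below 0.3 rad and linear speed of pail below 0.05 m/s); the arm keeps its last pose, push and grip.
It fails at once if the plunger is pulled well past the mark (ring more than 15 mm above the collar's top) (height (world z) of red_ring above 0.24 m).
It fails at once if the plunger is wrenched against the barrel (over 60 N) (contact force between plunger and filler above 60 N).
It fails at once if the pail is tipped over (more than 0.8 rad) (angle between pail's own z axis and vertical above 0.8 rad).
It fails at once if a loaf, the jar, the scraper or the bowl is shifted by more than 30 mm (distance of any of loaf_a, loaf_b, loaf_c, bowl, scraper, jar from where it was at the start of the episode above 0.03 m).
It also fails if it takes over 51 s, if anything falls off the work surface, if the arm or the gripper's body presses on something with over 40 N, if the wrist force passes 120 N, or if a joint passes its speed limit or range.

## Robot

A 7-joint arm with a two-finger parallel gripper is mounted at the origin on the work surface. World frame = base frame: x ahead of the robot, y to its left, z up, the work surface at z = 0. Lengths are in m, angles in rad, forces in N, time in s.
With the tool pointing down it reaches from about 0.4 to 0.85 m from the base axis. Payload 4.5 kg.
Tool frame: the origin (TCP) lies where the fingers leave the gripper's body, on its centre line; the fingertips stand 64 mm ahead of it and the grasp point (between the pads) lies 45 mm ahead of it; z points along the fingers, y is the direction in which the jaws open and shut (so a half turn about z gives the same grasp; the last joint's range is limited). The gripper opens to 88 mm and grips with 3 to 60 N. Pads are 18 mm wide; open, the fingers measure 123 mm over their backs; the gripper's body (75 mm by 187 mm) begins 45 mm behind the grasp point.
Start: joints at [1.291, 0.689, -0.195, 1.565, 0.157, 0.902, -0.215], TCP at [0.193, -0.594, 0.303] pointing down, gripper open.
Joint ranges: [-3.01, 3.01], [-0.46, 2.08], [-1.47, 1.51], [0.13, 2.56], [-1, 4.14], [0.04, 2.09], [-2.66, 2.66]. Speed limits (rad/s): [2.57, 2.57, 3.14, 3.14, 3.14, 3.14, 3.14].

## Interface

Orientations are given as a unit quaternion [x, y, z, w].
In Python, from plant import monitor, snapshot, workorder, finder gives the robot as it stands.
- The arm moves only by the tool carry_out, never from a script. Its argument "motion" is one flat list of numbers, 6 for each row, row after row: the shift along the tool's x, y, z in cm, then the turn, a rotation vector about the tool's x, y, z in rad. In form: [x, y, z, rx, ry, rz, x, y, z, rx, ry, rz, ...]. A call has 1 to 8 rows; each row shifts and turns the commanded pose from where the row before left it, along the tool's axes as they then stand; what a row does not reach is not made up. A row lasts 1/8 s, in which the tool goes at most 62.5 mm and 10.7 degrees, less where a joint would pass 70% of its speed; a pose out of reach is approached as far as the arm can. A call with a gripper value outside its range is refused whole. "hand" is the finger opening in cm, from 0 to 8.81, set as the call begins (left out, the last holds). The fingers move at their own pace and stop on an object; "grip_force" is the grip in N (left out, the last holds). Time passes only in rows, so rows that do not move let the fingers close. It gives the time, the measured TCP pose, the force and the opening at its end, in the units of the state.
- monitor.get_state(): the state, without advancing time (a new reading comes with each control period).
- snapshot(name): name is "side" or "top"; returns a dict with "frame" (384x512x3 uint8, red, green, blue), "range_z" (384x512 float32, m along the optical axis (not along the pixel's ray), 0 where there is no reading), "fx", "fy", "cx", "cy" (pixels), "rvec" (rotation vector, rad) and "tvec" (3), from world to camera coordinates, as OpenCV has them. Camera axes: x right, y down, z forward; pixel columns grow to the right and rows downward; lengths in m; the calibration is good to about 2 mm. A picture is of the moment at which its call begins.
- workorder.finish_job(): hands the job in, once; it reports no verdict.
Trained networks look in a picture, given as the dict that the camera call returned (one of the last four; its "shot" number tells which), for a name from the list of things; names that differ only in an ending like _2 or _b are one class to them, and where a whole thing is asked for, a point or a joint stands for the part that bears it (a point fixed in the world has none). Each returns a list of dicts, best first, with "p" (0 to 1); they miss things now and then, are a little off and sometimes report something else, mostly with a low value. They report only what shows in the picture. A call takes as long as a camera call. They do not tell look-alikes from the thing itself.
- finder.masks_of(picture, thing): "pixels" (384x512 bool, what is visible of it) and "extent" ([left, top, right, bottom] in pixels, round what is visible of it).
The state is a dict: "clock": time; "q": joint angles; "qd": joint speeds; "joint_torque": joint torques, N m; "tool_pos": TCP position; "eef_rot": TCP orientation; "contact_force": force on the tool from outside, world axes, zero at the start; "moment": the same for the moment, N m; "opening": opening from 0.0 (shut) to 1.0 (fully open).
Only numpy, scipy, OpenCV 4.12 (cv2) and the standard library are available. Lean on these libraries where they do the work, as an engineer would, in place of code of your own. Each camera call takes 0.05 s, during which the arm holds its last target. There are 200 camera calls.

## Working session

There is one attempt and no reset: what is moved stays moved. The work goes in short steps, Python scripts to look and compute and a tool call to move; the robot and the scene stay as the last step left them, time stands still between calls to the robot, and variables do not carry over. Pictures are saved under pics/ and viewed, about 8 in all and at most 12, crops included, and the job is handed in when it is done.

Besides the shell and the picture viewer there is one more tool, called after "Emit:" as a command line: name --argument value ..., lists and objects as JSON in quotes. carry_out: Moves the arm, as the interface text tells. Its arguments: {"type":"object","properties":{"motion":{"type":"array"},"hand":{"type":"number"},"grip_force":{"type":"number"}},"required":["motion"]}

```bash
mkdir -p pics
cat > h.py <<'E'
import numpy as np, cv2, sys
sys.path.insert(0,'.')
from plant import monitor, snapshot, workorder, finder
from scipy.spatial.transform import Rotation as R
def world(p):
    z=p["range_z"]; v,u=np.mgrid[0:z.shape[0],0:z.shape[1]]
    c=np.stack([(u-p["cx"])/p["fx"]*z,(v-p["cy"])/p["fy"]*z,z],-1)
    Rm=cv2.Rodrigues(np.array(p["rvec"],float))[0]
    w=(c-np.array(p["tvec"]).ravel())@Rm; w[z<=0]=np.nan
    return w
def save(n,img): cv2.imwrite('pics/'+n,cv2.cvtColor(img,cv2.COLOR_RGB2BGR))
E
python3 - <<'E'
from h import *
s=monitor.get_state(); print(s)
ims=[]
for n in("side","top"):
    p=snapshot(n); save(n+'0.png',p["frame"]); W=world(p)
    np.savez(n+'0.npz',W=W,f=p["frame"]); 
    Rm=cv2.Rodrigues(np.array(p["rvec"],float))[0]; print(n,'cam',-Rm.T@np.array(p["tvec"]).ravel(),p["fx"])
    for t in("filler","pail","plunger","bowl","jar","scraper","loaf_a"):
        for d in finder.masks_of(p,t)[:4]:
            m=d["pixels"]; q=W[m]; q=q[~np.isnan(q[:,0])]
            print(t,round(d["p"],2),d["extent"],m.sum(),np.round(np.percentile(q,[5,50,95],axis=0),3).tolist() if len(q) else '', p["frame"][m].mean(0).astype(int))
E
```

```text
{'clock': 0.0, 'q': array([ 1.29082941,  0.68997136, -0.19449831,  1.56631508,  0.1572522 ,
        0.90249282, -0.21508998]), 'qd': array([-0.0004262 ,  0.00039309,  0.00076718,  0.00123489,  0.00202965,
        0.00221585, -0.00014207]), 'joint_torque': array([-1.89992929e-04, -5.27570021e+01, -1.26637559e+00, -1.53428078e+01,
       -5.25164197e-02,  6.63689832e-03,  1.40551952e-04]), 'tool_pos': array([ 0.19271015, -0.59401951,  0.30192511]), 'eef_rot': array([ 9.87714772e-01,  1.56264897e-01, -1.91436772e-04, -8.80337304e-04]), 'contact_force': array([ 0.02895336,  0.11817173, -0.73822199]), 'moment': array([-0.00574903,  0.00239604,  0.03911428]), 'opening': 0.9953726359847599}
side cam [-0.17112911  0.58945123  0.95050224] 368.876750818996
filler 0.55 [212.3, 133.4, 310.6, 231.8] 4189 [[0.476, -0.294, 0.004], [0.535, -0.146, 0.069], [0.618, -0.029, 0.233]] [137 137 134]
pail 0.63 [204.4, 316.0, 236.7, 362.4] 1241 [[0.174, 0.291, 0.001], [0.221, 0.323, 0.033], [0.25, 0.362, 0.14]] [ 87  40 103]
pail 0.57 [165.4, 253.2, 195.4, 295.4] 903 [[0.403, 0.266, 0.001], [0.459, 0.298, 0.
[... 1830 characters left out ...]
0.37, 0.452, 0.095], [0.399, 0.49, 0.104]] [155 146  72]
scraper 0.63 [113.9, 142.2, 132.3, 209.4] 628 [[0.489, 0.427, -0.001], [0.64, 0.449, 0.005], [0.699, 0.481, 0.021]] [140 133 130]
scraper 0.37 [269.9, 165.7, 297.6, 174.1] 156 [[0.543, -0.148, 0.238], [0.55, -0.115, 0.269], [0.559, -0.083, 0.274]] [77 75 75]
loaf_a 0.78 [223.1, 119.1, 245.2, 139.0] 295 [[0.724, 0.014, 0.023], [0.752, 0.045, 0.037], [0.782, 0.075, 0.044]] [117  63  41]
loaf_a 0.77 [149.4, 128.4, 171.4, 152.6] 306 [[0.668, 0.287, 0.022], [0.702, 0.311, 0.037], [0.738, 0.338, 0.045]] [117  65  45]
loaf_a 0.7 [186.3, 123.5, 209.9, 142.1] 298 [[0.71, 0.138, 0.025], [0.735, 0.168, 0.036], [0.765, 0.199, 0.045]] [108  59  41]
```

View pics/side0.png

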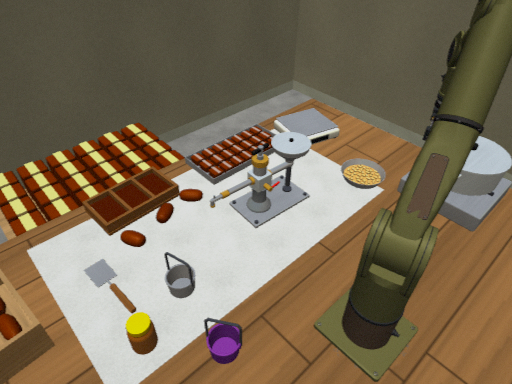

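View pics/top0.png

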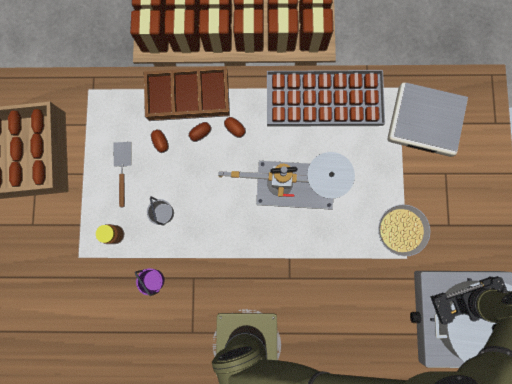

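```bash
cat > fit.py <<'E'
from h import *
def line(q):
    c=q.mean(0); d=np.linalg.svd(q-c)[2][0]; t=(q-c)@d
    return c,d,t.min(),t.max()
def rep(n,W,name,box):
    lo,hi=np.array(box[:3]),np.array(box[3:])
    m=((W>lo)&(W<hi)).all(-1); q=W[m]
    if len(q)<4: print(n,name,len(q)); return
    c,d,a,b=line(q); mid=c+d*(a+b)/2
    print(n,name,len(q),'mid',np.round(mid,4),'mean',np.round(c,4),'dir',np.round(d,3),'len',round(b-a,4),'yaw',round(float(np.degrees(np.arctan2(d[1],d[0]))),1),'z',np.round([q[:,2].min(),np.median(q[:,2]),q[:,2].max()],3))
E
python3 - <<'E'
from fit import *
for n in("side","top"):
    W=np.load(n+'0.npz')['W']
    rep(n,W,'bail',(.38,.24,.128,.52,.37,.16))
    rep(n,W,'pailrim',(.38,.24,.05,.52,.37,.066))
    rep(n,W,'tbar',(.5,-.2,.258,.62,-.05,.3))
    rep(n,W,'spout',(.48,-.06,.13,.62,.12,.17))
    rep(n,W,'pipe_thin',(.48,.03,.13,.62,.075,.17))
    rep(n,W,'nib',(.48,.0,.156,.62,.12,.18))
    rep(n,W,'collar',(.5,-.2,.215,.62,-.05,.232))
    rep(n,W,'hopper',(.4,-.4,.232,.7,-.15,.26))
    rep(n,W,'base',(.4,-.4,.008,.7,.05,.016))
    m=(W[...,1]>-.07)&(W[...,1]<.12)&(W[...,0]>.48)&(W[...,0]<.62)&(W[...,2]>.125)
    q=W[m]; q=q[np.argsort(q[:,1])]
    for y in np.arange(-.05,.115,.01):
        k=q[abs(q[:,1]-y)<.005]
        if len(k): print(round(y,3),len(k),np.round([k[:,0].min(),k[:,0].mean(),k[:,0].max(),k[:,2].max()],4))
f=np.load('side0.npz')['f'][240:310,150:210]; g=np.load('side0.npz')['f'][140:215,205:295]; t=np.load('top0.npz')['f'][155:215,215:305]
E=lambda a:cv2.resize(a,(400,300),interpolation=cv2.INTER_CUBIC)
tp=np.load('top0.npz')['f'][190:230,140:180]
save('crop1.png',np.vstack([np.hstack([E(f),E(g)]),np.hstack([E(tp),E(t)])]))
E
```

```text
side bail 78 mid [0.4444 0.3002 0.1388] mean [0.4419 0.2995 0.1387] dir [-0.96  -0.278 -0.023] len 0.0866 yaw -163.9 z [0.128 0.14  0.144]
side pailrim 210 mid [0.4462 0.3018 0.0578] mean [0.4471 0.3017 0.0578] dir [-0.988  0.154  0.01 ] len 0.088 yaw 171.1 z [0.05  0.059 0.065]
side tbar 95 mid [ 0.5483 -0.1117  0.2664] mean [ 0.5481 -0.1095  0.2664] dir [-0.064  0.998 -0.017] len 0.075 yaw 93.7 z [0.258 0.267 0.273]
side spout 236 mid [0.555  0.0172 0.1493] mean [0.5553 0.0212 0.1492] dir [-0.072 -0.997  0.021] len 0.1536 yaw -94.1 z [0.132 0.15  0.163]
side pipe_thin 71 mid [0.5573 0.0519 0.1497] mean [0.557  0.0499 0.1499] dir [-0.151 -0.986  0.068] len 0.0442 yaw -98.7 z [0.137 0.15  0.16 ]
side nib 9 mid [0.5593 0.0538 0.1587] mean [0.5594 0.0544 0.1587] dir [-0.112 -0.991 -0.075] len 0.0525 yaw -96.5 z [0.156 0.158 0.163]
side collar 212 mid [ 0.5423 -0.1423  0.2238] mean [ 0.5427 -0.137   0.2237] dir [-0.081 -0.996  0.032] len 0.1195 yaw -94.6 z [0.215 0.224 0.232]
side hopper 311 mid [ 0.5373 -0.2558  0.2342] mean [ 0.5373 -0.2529  0.2342] dir [-0.026 -1.     0.002] len 0.13
[... 1905 characters left out ...]
[ 0.5252 -0.1672  0.0119] mean [ 0.5297 -0.1533  0.0119] dir [-0.302 -0.953 -0.   ] len 0.4824 yaw -107.6 z [0.008 0.012 0.016]
-0.05 18 [0.5475 0.5551 0.5641 0.1601]
-0.04 18 [0.547  0.5548 0.5636 0.1605]
-0.03 19 [0.5478 0.5556 0.5632 0.1596]
-0.02 21 [0.5482 0.5565 0.5671 0.1571]
-0.01 18 [0.5502 0.5584 0.5674 0.1581]
0.0 18 [0.5511 0.5583 0.5672 0.1594]
0.01 18 [0.5508 0.5585 0.5671 0.1585]
0.02 19 [0.5507 0.5599 0.5707 0.158 ]
0.03 21 [0.551  0.5598 0.5715 0.1605]
0.04 21 [0.5512 0.5599 0.5701 0.159 ]
0.05 14 [0.551  0.5607 0.5674 0.156 ]
0.06 14 [0.5568 0.5615 0.5671 0.1579]
0.07 13 [0.5579 0.5625 0.5676 0.1653]
0.08 16 [0.5569 0.5608 0.5667 0.1601]
0.09 4 [0.5612 0.5636 0.5674 0.1491]
```

View pics/crop1.png

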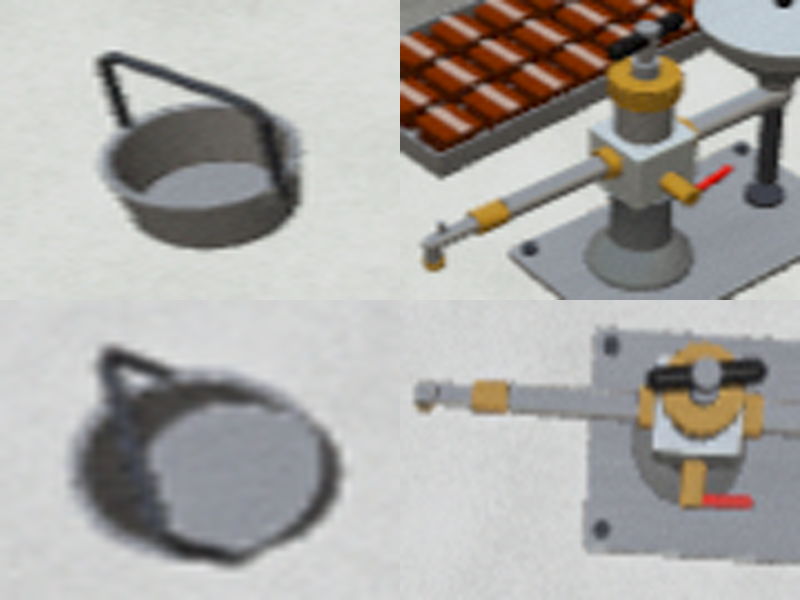

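```bash
cat > plan.py <<'E'
from h import *
def down(psi):
    p=np.radians(psi); return R.from_matrix(np.array([[np.cos(p),np.sin(p),0],[np.sin(p),-np.cos(p),0],[0,0,-1]]))
def plan(wps,step=.055,ang=9.):
    s=monitor.get_state(); p=np.array(s["tool_pos"]); r=R.from_quat(s["eef_rot"])
    m=r.as_matrix(); print('t',round(s["clock"],2),'pos',np.round(p,4),'yaw',round(float(np.degrees(np.arctan2(m[1,0],m[0,0]))),2),'F',np.round(s["contact_force"],1),'M',np.round(s["moment"],2),'open',round(s["opening"]*88.1,1),'q',np.round(s["q"],2))
    for x,y,z,psi in wps:
        t=np.array([x,y,z]); rt=down(psi); rv=(r.inv()*rt).as_rotvec()
        n=int(max(1,np.ceil(np.linalg.norm(t-p)/step),np.ceil(np.degrees(np.linalg.norm(rv))/ang)))
        d=(t-p)/n
        print('->',t,psi,n,'rows')
        for i in range(n):
            a=r.inv().apply(d)*100; print('  ',', '.join('%.2f'%v for v in a)+', '+', '.join('%.3f'%v for v in rv/n)); r=r*R.from_rotvec(rv/n)
        p=t; r=rt
E
python3 -c "
from plan import *
plan([(.30,-.48,.42,18),(.50,-.25,.44,18),(.54,0,.44,17),(.48,.18,.38,16),(.4214,.2912,.27,15.7)])"
```

```text
t 0.8 pos [ 0.193  -0.5945  0.3028] yaw 17.98 F [-0.1 -0.   0.4] M [-0.01 -0.02  0.02] open 88.1 q [ 1.29  0.69 -0.19  1.57  0.16  0.9  -0.22]
-> [ 0.3  -0.48  0.42] 18 4 rows
   3.43, -1.90, -2.93, 0.000, -0.000, -0.000
   3.43, -1.90, -2.93, 0.000, -0.000, -0.000
   3.43, -1.90, -2.93, 0.000, -0.000, -0.000
   3.43, -1.90, -2.93, 0.000, -0.000, -0.000
-> [ 0.5  -0.25  0.44] 18 6 rows
   4.35, -2.62, -0.33, 0.000, 0.000, 0.000
   4.35, -2.62, -0.33, 0.000, 0.000, 0.000
   4.35, -2.62, -0.33, 0.000, 0.000, 0.000
   4.35, -2.62, -0.33, 0.000, 0.000, 0.000
   4.35, -2.62, -0.33, 0.000, 0.000, 0.000
   4.35, -2.62, -0.33, 0.000, 0.000, 0.000
-> [0.54 0.   0.44] 17 5 rows
   2.31, -4.51, 0.00, 0.000, 0.000, 0.003
   2.29, -4.52, 0.00, 0.000, 0.000, 0.003
   2.27, -4.52, 0.00, 0.000, 0.000, 0.003
   2.26, -4.53, 0.00, 0.000, 0.000, 0.003
   2.24, -4.54, 0.00, 0.000, 0.000, 0.003
-> [0.48 0.18 0.38] 16 4 rows
   -0.12, -4.74, 1.50, 0.000, 0.000, 0.004
   -0.14, -4.74, 1.50, 0.000, 0.000, 0.004
   -0.16, -4.74, 1.50, 0.000, 0.000, 0.004
   -0.18, -4.74, 1.50, 0.000, 0.000, 0.004
-> [0.4214 0.2912 0.27  ] 15.7 4 rows
   -0.64, -3.08, 2.75, 0.000, 0.000, 0.001
   -0.65, -3.08, 2.75, 0.000, 0.000, 0.001
   -0.65, -3.07, 2.75, 0.000, 0.000, 0.001
   -0.65, -3.07, 2.75, 0.000, 0.000, 0.001
```

Emit:
carry_out --motion '[3.4,-1.9,-2.9,0,0,0,3.4,-1.9,-2.9,0,0,0,3.4,-1.9,-2.9,0,0,0,3.4,-1.9,-2.9,0,0,0,4.35,-2.6,-0.3,0,0,0,4.35,-2.6,-0.3,0,0,0,4.35,-2.6,-0.3,0,0,0,4.35,-2.6,-0.3,0,0,0]' --hand 8.8 --grip_force 40

```text
clock: 1.8
tool_pos: [0.4331, -0.3263, 0.4311]
eef_rot: [0.988, 0.156, 0.0, 0.0]
contact_force: [0.7, -0.2, 0.2]
opening: 0.997
```

Emit:
carry_out --motion '[4.35,-2.6,-0.3,0,0,0,4.35,-2.6,-0.3,0,0,0,2.3,-4.5,0,0,0,0,2.3,-4.5,0,0,0,0,2.3,-4.5,0,0,0,0,2.3,-4.5,0,0,0,0,2.3,-4.5,0,0,0,0,0,0,0,0,0,0]'

```text
clock: 2.8
tool_pos: [0.539, 0.0036, 0.4369]
eef_rot: [0.987, 0.161, 0.001, -0.001]
contact_force: [-1.2, -1.5, 0.1]
opening: 1.0
```

```bash
python3 -c "
from plan import *
plan([(.48,.18,.38,16),(.4214,.2912,.27,15.7)])"
```

```text
t 2.8 pos [0.539  0.0036 0.4369] yaw 18.5 F [-1.2 -1.5  0.1] M [-0.06  0.02  0.03] open 88.1 q [ 0.1   0.44 -0.29  1.62  0.13  1.1  -1.48]
-> [0.48 0.18 0.38] 16 4 rows
   -0.00, -4.65, 1.44, -0.001, -0.000, 0.011
   -0.05, -4.65, 1.43, -0.001, -0.000, 0.011
   -0.10, -4.65, 1.43, -0.001, -0.000, 0.011
   -0.15, -4.65, 1.43, -0.001, -0.000, 0.011
-> [0.4214 0.2912 0.27  ] 15.7 4 rows
   -0.64, -3.08, 2.75, 0.000, 0.000, 0.001
   -0.65, -3.08, 2.75, 0.000, 0.000, 0.001
   -0.65, -3.07, 2.75, 0.000, 0.000, 0.001
   -0.65, -3.07, 2.75, 0.000, 0.000, 0.001
```

Emit:
carry_out --motion '[0,-4.65,1.4,0,0,0.011,-0.05,-4.65,1.4,0,0,0.011,-0.1,-4.65,1.4,0,0,0.011,-0.15,-4.65,1.4,0,0,0.011,-0.6,-3.1,2.7,0,0,0,-0.6,-3.1,2.7,0,0,0,-0.6,-3.1,2.7,0,0,0,-0.6,-3.1,2.7,0,0,0]'

```text
clock: 3.8
tool_pos: [0.4258, 0.288, 0.272]
eef_rot: [0.991, 0.134, 0.0, 0.0]
contact_force: [1.2, 1.2, -0.5]
opening: 0.995
```

Emit:
carry_out --motion '[0,0,0,0,0,0,0,0,0,0,0,0]'

```text
clock: 4.05
tool_pos: [0.4265, 0.2869, 0.2732]
eef_rot: [0.991, 0.134, 0.0, 0.001]
contact_force: [1.6, -0.4, -0.4]
opening: 0.999
```

Run:
```python
from fit import *
from plan import *
plan([(.4214,.2912,.186,15.7)],step=.03)
p=snapshot("side"); W=world(p)
rep('side',W,'bail',(.38,.24,.128,.52,.37,.16))
save('s1.png',cv2.resize(p["frame"][180:320,110:290],(720,560),interpolation=cv2.INTER_CUBIC))
```

```text
t 4.05 pos [0.4265 0.2869 0.2732] yaw 15.35 F [ 1.6 -0.4 -0.4] M [0.02 0.04 0.05] open 88.0 q [-0.53  0.59 -0.25  1.93  0.23  0.65 -2.22]
-> [0.4214 0.2912 0.186 ] 15.7 3 rows
   -0.13, -0.19, 2.91, 0.000, -0.000, -0.002
   -0.13, -0.18, 2.91, 0.000, -0.000, -0.002
   -0.13, -0.18, 2.91, 0.000, -0.000, -0.002
side bail 56 mid [0.4312 0.2965 0.1393] mean [0.4293 0.296  0.1392] dir [-0.963 -0.256 -0.079] len 0.0607 yaw -165.1 z [0.128 0.14  0.144]
```

View pics/s1.png

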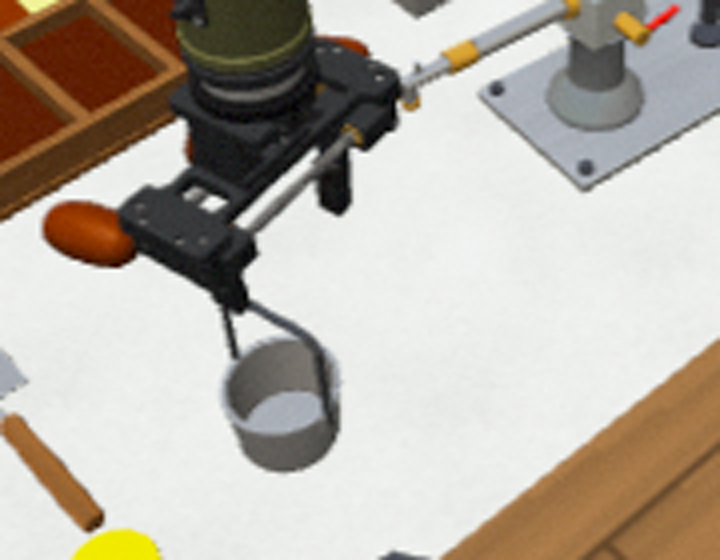

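Emit:
carry_out --motion '[-0.15,-0.2,2.9,0,0,0,-0.15,-0.2,2.9,0,0,0,-0.15,-0.1,2.8,0,0,0,0,0,0,0,0,0]'

```text
clock: 4.6
tool_pos: [0.4201, 0.2903, 0.1862]
eef_rot: [0.991, 0.134, -0.001, 0.001]
contact_force: [-0.3, -0.1, 0.5]
opening: 0.999
```

Emit:
carry_out --motion '[0,0,0,0,0,0,0,0,0,0,0,0,0,0,0,0,0,0,0,0,0,0,0,0,0,0,0,0,0,0,0,0,0,0,0,0,0,0,0,0,0,0,0,0,0,0,0,0]' --hand 0 --grip_force 35

```text
clock: 5.6
tool_pos: [0.4196, 0.2919, 0.1866]
eef_rot: [0.991, 0.135, -0.0, 0.0]
contact_force: [0.9, -0.0, 0.2]
opening: 0.108
```

Emit:
carry_out --motion '[0,0,-2,0,0,0,0,0,-3,0,0,0,0,0,-3,0,0,0,0,0,0,0,0,0,0,0,0,0,0,0]'

```text
clock: 6.22
tool_pos: [0.4192, 0.2914, 0.2657]
eef_rot: [0.991, 0.134, -0.001, 0.001]
contact_force: [-0.2, -0.5, -2.3]
opening: 0.067
```

Run:
```python
from fit import *
from plan import *
plan([])
for n in("side","top"):
    p=snapshot(n); W=world(p)
    rep(n,W,'bail',(.37,.2,.19,.55,.37,.232))
    rep(n,W,'rim',(.37,.2,.125,.55,.37,.16))
    if n=='side': save('s2.png',cv2.resize(p["frame"][170:320,110:290],(720,600),interpolation=cv2.INTER_CUBIC))
```

```text
t 6.22 pos [0.4192 0.2914 0.2657] yaw 15.46 F [-0.2 -0.5 -2.3] M [-0.03  0.04 -0.03] open 5.9 q [-0.54  0.6  -0.25  1.94  0.24  0.63 -2.24]
side bail 135 mid [0.442  0.3053 0.2153] mean [0.4157 0.296  0.2155] dir [-0.943 -0.333  0.004] len 0.0901 yaw -160.6 z [0.191 0.215 0.232]
side rim 186 mid [0.4427 0.3033 0.1329] mean [0.4357 0.3021 0.1334] dir [-0.983 -0.168  0.073] len 0.0915 yaw -170.3 z [0.125 0.133 0.16 ]
top bail 21 mid [0.4813 0.3065 0.2088] mean [0.4793 0.3062 0.2102] dir [-0.805 -0.126  0.579] len 0.0329 yaw -171.1 z [0.196 0.213 0.217]
top rim 48 mid [0.4472 0.29   0.1347] mean [0.4598 0.2948 0.135 ] dir [-0.936 -0.351 -0.023] len 0.0921 yaw -159.4 z [0.127 0.134 0.157]
```

View pics/s2.png

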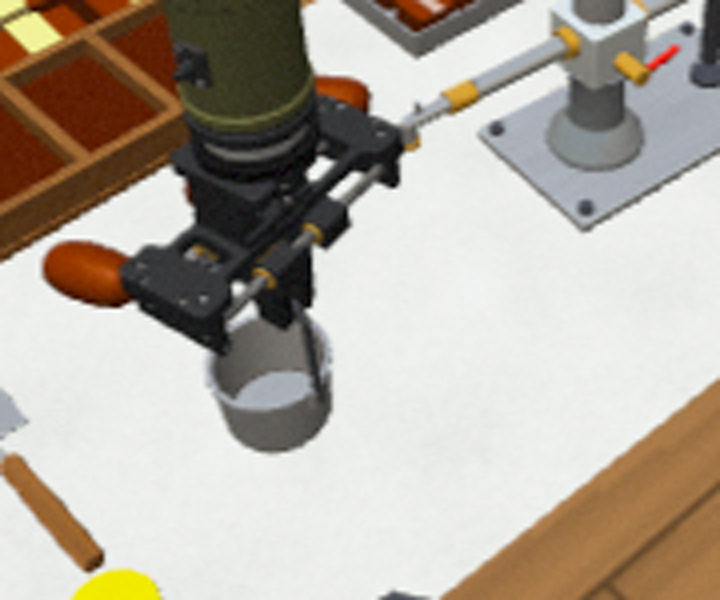

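```bash
python3 -c "
from plan import *
plan([(.544,.195,.25,-3.3)],step=.025,ang=5)"
```

```text
t 6.33 pos [0.419  0.2914 0.2654] yaw 15.46 F [-0.7  0.1 -1.7] M [ 0.01  0.07 -0.04] open 5.7 q [-0.54  0.6  -0.25  1.94  0.24  0.63 -2.24]
-> [0.544 0.195 0.25 ] -3.3 7 rows
   1.35, 1.80, 0.22, 0.000, 0.000, 0.047
   1.44, 1.74, 0.22, 0.000, 0.000, 0.047
   1.52, 1.67, 0.22, 0.000, 0.000, 0.047
   1.59, 1.60, 0.22, 0.000, 0.000, 0.047
   1.67, 1.52, 0.22, 0.000, 0.000, 0.047
   1.73, 1.44, 0.22, 0.000, 0.000, 0.047
   1.80, 1.36, 0.22, 0.000, 0.000, 0.047
```

Emit:
carry_out --motion '[1.35,1.8,0.2,0,0,0.047,1.45,1.75,0.2,0,0,0.047,1.5,1.65,0.2,0,0,0.047,1.6,1.6,0.2,0,0,0.047,1.65,1.5,0.2,0,0,0.047,1.75,1.45,0.2,0,0,0.047,1.8,1.35,0.2,0,0,0.047,0,0,0,0,0,0]' --grip_force 45

```text
clock: 7.32
tool_pos: [0.5462, 0.1936, 0.2524]
eef_rot: [0.999, -0.032, 0.0, 0.001]
contact_force: [-0.8, 0.3, -1.9]
opening: 0.062
```

Emit:
carry_out --motion '[0,0,0,0,0,0,0,0,0,0,0,0]'

```text
clock: 7.58
tool_pos: [0.5437, 0.1969, 0.2528]
eef_rot: [1.0, -0.028, -0.0, -0.0]
contact_force: [0.3, -0.3, -1.6]
opening: 0.06
```

Run:
```python
from fit import *
from plan import *
plan([])
for n in("side","top"):
    p=snapshot(n); W=world(p)
    rep(n,W,'bail',(.5,.14,.16,.65,.23,.206))
    rep(n,W,'rim',(.5,.13,.105,.65,.25,.135))
    m=(W[...,2]>.04)&(W[...,2]<.108)&(W[...,0]>.48)&(W[...,0]<.65)&(W[...,1]>.1)&(W[...,1]<.27)
    q=W[m]; print(np.round(np.percentile(q,[1,50,99],axis=0),3))
    save('%s3.png'%n,cv2.resize(p["frame"][150:270,130:290] if n=='side' else p["frame"][100:220,150:310],(800,600),interpolation=cv2.INTER_CUBIC))
```

```text
t 7.58 pos [0.5437 0.1969 0.2528] yaw -3.26 F [ 0.3 -0.3 -1.6] M [0.12 0.05 0.05] open 5.3 q [-0.32  0.69 -0.18  1.76  0.17  0.7  -2.22]
side bail 85 mid [0.5697 0.1983 0.1804] mean [0.5389 0.2003 0.1906] dir [-0.947  0.06   0.315] len 0.0951 yaw 176.4 z [0.161 0.195 0.206]
side rim 252 mid [0.5701 0.1981 0.1161] mean [0.5693 0.1983 0.1161] dir [-0.975  0.223  0.012] len 0.0925 yaw 167.1 z [0.105 0.118 0.134]
[[0.528 0.159 0.062]
 [0.575 0.196 0.085]
 [0.61  0.236 0.107]]
top bail 21 mid [0.6107 0.1909 0.1881] mean [0.6085 0.1914 0.1932] dir [-0.394  0.087  0.915] len 0.0425 yaw 167.5 z [0.167 0.199 0.206]
top rim 31 mid [0.575  0.1783 0.1211] mean [0.5952 0.1809 0.1207] dir [-0.991 -0.13   0.023] len 0.0841 yaw -172.5 z [0.108 0.121 0.131]
[[0.534 0.168 0.059]
 [0.583 0.183 0.065]
 [0.608 0.197 0.101]]
```

View pics/side3.png

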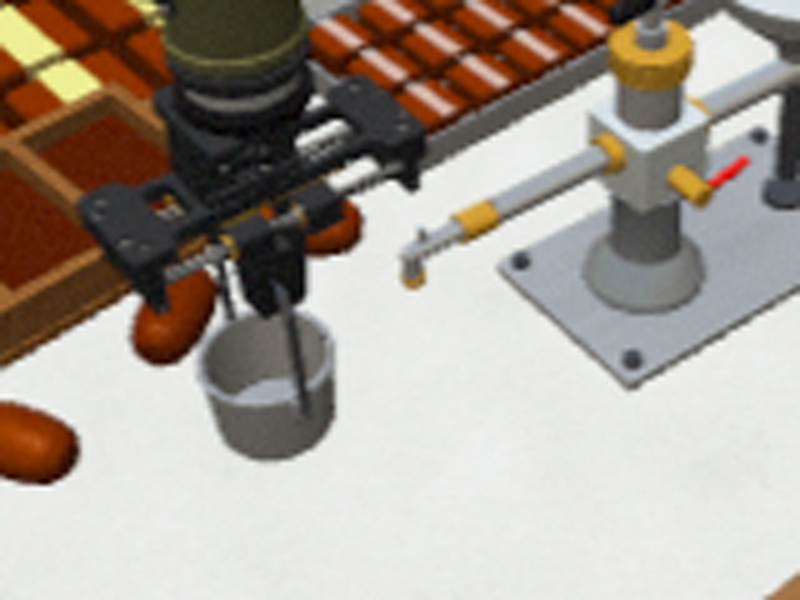

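```bash
python3 -c "
from plan import *
plan([(.5415,.19,.236,-3.3),(.534,.061,.236,-3.3),(.534,.061,.209,-3.3)],step=.022,ang=5)"
```

```text
t 7.67 pos [0.5439 0.1965 0.2528] yaw -3.3 F [ 0.1 -0.2 -2.6] M [0.02 0.08 0.01] open 5.8 q [-0.32  0.69 -0.18  1.76  0.17  0.7  -2.22]
-> [0.5415 0.19   0.236 ] -3.3 1 rows
   -0.20, 0.66, 1.68, -0.000, 0.000, -0.000
-> [0.534 0.061 0.236] -3.3 6 rows
   -0.00, 2.15, 0.00, 0.000, 0.000, 0.000
   -0.00, 2.15, 0.00, 0.000, 0.000, 0.000
   -0.00, 2.15, 0.00, 0.000, 0.000, 0.000
   -0.00, 2.15, 0.00, 0.000, 0.000, 0.000
   -0.00, 2.15, 0.00, 0.000, 0.000, 0.000
   -0.00, 2.15, 0.00, 0.000, 0.000, 0.000
-> [0.534 0.061 0.209] -3.3 2 rows
   0.00, 0.00, 1.35, 0.000, 0.000, 0.000
   0.00, 0.00, 1.35, 0.000, 0.000, 0.000
```

Emit:
carry_out --motion '[-0.2,0.3,0.9,0,0,0,0,0.35,0.8,0,0,0,0,1,0,0,0,0,0,1.5,0,0,0,0,0,1.5,0,0,0,0,0,1,0,0,0,0,0,0,0,0,0,0,0,0,0,0,0,0]'

```text
clock: 8.68
tool_pos: [0.5393, 0.14, 0.2358]
eef_rot: [1.0, -0.029, 0.0, -0.0]
contact_force: [-1.2, 0.6, -1.7]
opening: 0.065
```

Run:
```python
from fit import *
from plan import *
plan([(.534,.061,.236,-3.3)],step=.015)
for n in("side","top"):
    p=snapshot(n); W=world(p)
    rep(n,W,'rim',(.5,.09,.09,.65,.2,.118))
    rep(n,W,'tip',(.545,.06,.13,.58,.105,.17))
    m=(W[...,2]>.02)&(W[...,2]<.09)&(W[...,0]>.48)&(W[...,0]<.65)&(W[...,1]>.06)&(W[...,1]<.27)
    q=W[m]; print(np.round(np.percentile(q,[1,50,99],axis=0),3))
    if n=='side':save('s4.png',cv2.resize(p["frame"][150:270,150:310],(800,600),interpolation=cv2.INTER_CUBIC))
```

```text
t 8.68 pos [0.5393 0.14   0.2358] yaw -3.36 F [-1.2  0.6 -1.7] M [0.04 0.08 0.05] open 5.7 q [-0.23  0.69 -0.18  1.84  0.19  0.63 -2.16]
-> [0.534 0.061 0.236] -3.3 6 rows
   -0.01, 1.32, -0.00, -0.000, -0.000, -0.000
   -0.01, 1.32, -0.00, -0.000, -0.000, -0.000
   -0.01, 1.32, -0.00, -0.000, -0.000, -0.000
   -0.01, 1.32, -0.00, -0.000, -0.000, -0.000
   -0.01, 1.32, -0.00, -0.000, -0.000, -0.000
   -0.01, 1.32, -0.00, -0.000, -0.000, -0.000
side rim 220 mid [0.5668 0.1423 0.0999] mean [0.5659 0.1425 0.0999] dir [-0.969  0.247  0.001] len 0.0938 yaw 165.7 z [0.09  0.101 0.116]
side tip 57 mid [0.5598 0.0793 0.1471] mean [0.5598 0.079  0.1472] dir [ 0.054  0.917 -0.395] len 0.036 yaw 86.6 z [0.13  0.149 0.162]
[[0.525 0.102 0.045]
 [0.574 0.138 0.067]
 [0.605 0.179 0.09 ]]
top rim 32 mid [0.5863 0.109  0.1047] mean [0.5923 0.1135 0.105 ] dir [-0.8   -0.599 -0.037] len 0.0663 yaw -143.2 z [0.094 0.105 0.116]
top tip 0
[[0.552 0.104 0.042]
 [0.581 0.116 0.047]
 [0.603 0.129 0.087]]
```

View pics/s4.png

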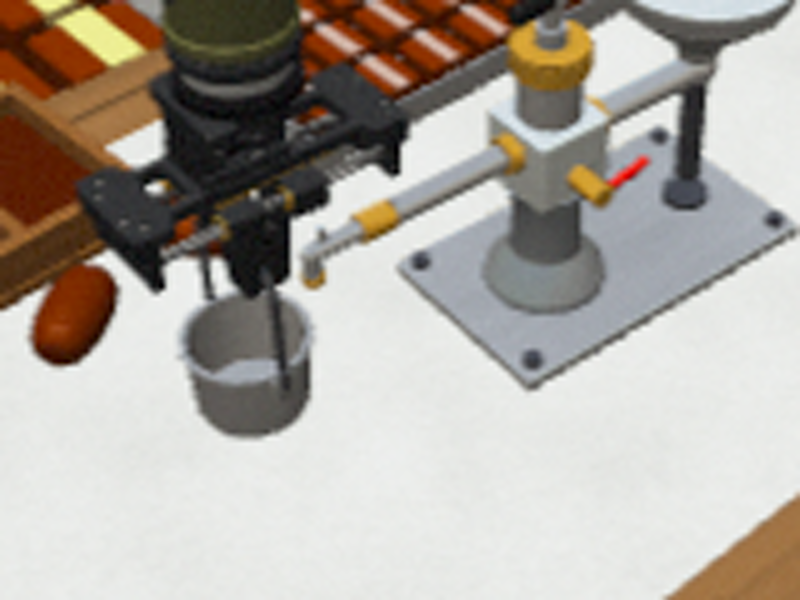

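Emit:
carry_out --motion '[0,1.2,0,0,0,0,0,1.4,0,0,0,0,0,1.5,0,0,0,0,0,1.5,0,0,0,0,0,1.3,0,0,0,0,0,1,0,0,0,0,0,0,0,0,0,0,0,0,0,0,0,0]'

```text
clock: 9.78
tool_pos: [0.5346, 0.0612, 0.2358]
eef_rot: [1.0, -0.029, 0.0, -0.0]
contact_force: [0.1, 0.0, -2.1]
opening: 0.062
```

Run:
```python
from fit import *
from plan import *
plan([(.534,.061,.211,-3.3)],step=.015)
for n in("side",):
    p=snapshot(n); W=world(p)
    rep(n,W,'rim',(.5,.0,.09,.65,.12,.118))
    if n=='side':save('s5.png',cv2.resize(p["frame"][140:245,170:310],(800,600),interpolation=cv2.INTER_CUBIC))
```

```text
t 9.78 pos [0.5346 0.0612 0.2358] yaw -3.35 F [ 0.1  0.  -2.1] M [ 0.05  0.1  -0.04] open 5.5 q [-0.08  0.67 -0.19  1.9   0.22  0.59 -2.04]
-> [0.534 0.061 0.211] -3.3 2 rows
   -0.03, 0.01, 1.24, -0.000, -0.000, -0.000
   -0.03, 0.01, 1.24, -0.000, -0.000, -0.000
side rim 168 mid [0.5605 0.0607 0.0995] mean [0.5545 0.064  0.0997] dir [-0.879  0.476  0.025] len 0.0864 yaw 151.6 z [0.09  0.101 0.116]
```

View pics/s5.png

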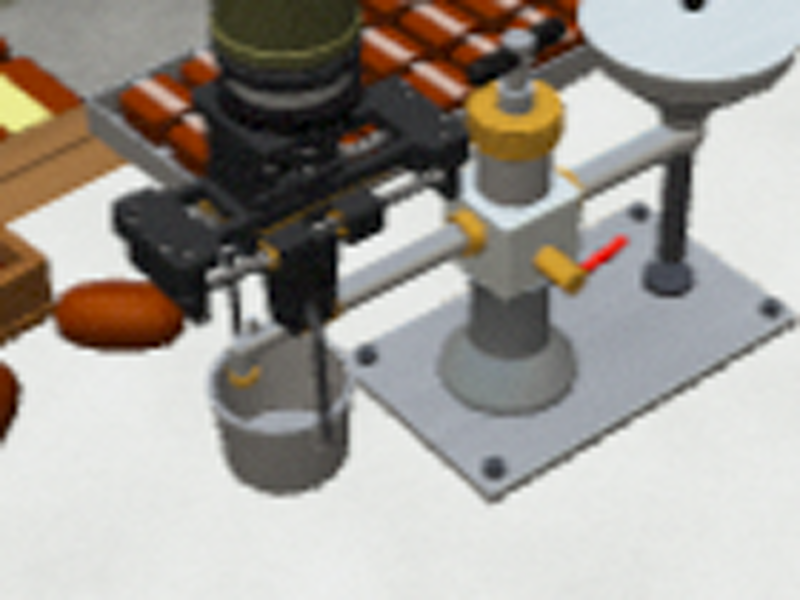

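Emit:
carry_out --motion '[0,0,0.8,0,0,0,0,0,0.8,0,0,0,0,0,0.6,0,0,0,0,0,0,0,0,0]'

```text
clock: 10.32
tool_pos: [0.5342, 0.0606, 0.213]
eef_rot: [1.0, -0.029, -0.001, 0.0]
contact_force: [-0.2, 0.8, -1.5]
opening: 0.062
```

Emit:
carry_out --motion '[0,0,0.2,0,0,0,0,0,0,0,0,0]'

```text
clock: 10.58
tool_pos: [0.5346, 0.0605, 0.2117]
eef_rot: [1.0, -0.03, 0.0, 0.0]
contact_force: [0.8, -0.6, -2.0]
opening: 0.06
```

Emit:
carry_out --motion '[0,0,0.2,0,0,0,0,0,0,0,0,0]'

```text
clock: 10.82
tool_pos: [0.5345, 0.0605, 0.2096]
eef_rot: [1.0, -0.03, -0.0, 0.0]
contact_force: [0.6, 0.1, -1.5]
opening: 0.066
```

Run:
```python
from fit import *
from plan import *
plan([])
p=snapshot("side"); W=world(p)
rep("side",W,'rim',(.5,.0,.065,.65,.12,.093))
m=(W[...,2]>.01)&(W[...,2]<.06)&(W[...,0]>.5)&(W[...,0]<.65)&(W[...,1]>.03)&(W[...,1]<.2)
print(np.round(np.percentile(W[m],[1,50,99],axis=0),3))
```

```text
t 10.82 pos [0.5345 0.0605 0.2096] yaw -3.39 F [ 0.6  0.1 -1.5] M [ 0.05  0.07 -0.  ] open 5.9 q [-0.09  0.72 -0.18  1.92  0.23  0.53 -2.06]
side rim 170 mid [0.5613 0.0599 0.0737] mean [0.5573 0.0619 0.0739] dir [-0.888  0.459  0.025] len 0.0911 yaw 152.7 z [0.065 0.075 0.09 ]
[[0.522 0.03  0.017]
 [0.57  0.063 0.039]
 [0.6   0.099 0.06 ]]
```

Emit:
carry_out --motion '[0,0,0.15,0,0,0,0,0,0,0,0,0]'

```text
clock: 11.12
tool_pos: [0.5347, 0.0606, 0.2083]
eef_rot: [1.0, -0.03, 0.0, 0.0]
contact_force: [-0.6, -0.2, 0.3]
opening: 0.062
```

Emit:
carry_out --motion '[0,0,0.15,0,0,0,0,0,0,0,0,0]'

```text
clock: 11.38
tool_pos: [0.5346, 0.0606, 0.2072]
eef_rot: [1.0, -0.03, 0.0, 0.0]
contact_force: [-1.5, -0.7, 6.0]
opening: 0.062
```

Emit:
carry_out --motion '[0,0,-0.12,0,0,0,0,0,0,0,0,0]'

```text
clock: 11.62
tool_pos: [0.5347, 0.0605, 0.208]
eef_rot: [1.0, -0.03, 0.0, -0.0]
contact_force: [-0.0, 0.5, 1.4]
opening: 0.061
```

Emit:
carry_out --motion '[0,0,0,0,0,0,0,0,0,0,0,0,0,0,0,0,0,0,0,0,0,0,0,0]' --hand 2.6

```text
clock: 12.12
tool_pos: [0.5345, 0.0606, 0.2079]
eef_rot: [1.0, -0.03, 0.0, 0.0]
contact_force: [0.7, -0.7, 0.2]
opening: 0.293
```

Run:
```python
from fit import *
from plan import *
plan([])
p=snapshot("side"); W=world(p)
rep("side",W,'rim',(.5,.0,.065,.65,.12,.093))
m=(W[...,2]>.01)&(W[...,2]<.06)&(W[...,0]>.5)&(W[...,0]<.65)&(W[...,1]>.03)&(W[...,1]<.2)
print(np.round(np.percentile(W[m],[1,50,99],axis=0),3))
save('s6.png',cv2.resize(p["frame"][140:245,170:310],(800,600),interpolation=cv2.INTER_CUBIC))
```

```text
t 12.12 pos [0.5345 0.0606 0.2079] yaw -3.39 F [ 0.7 -0.7  0.2] M [ 0.04  0.06 -0.03] open 25.8 q [-0.09  0.72 -0.18  1.92  0.23  0.53 -2.06]
side rim 157 mid [0.5592 0.0627 0.0738] mean [0.555  0.0644 0.0739] dir [-0.923  0.383  0.042] len 0.0906 yaw 157.4 z [0.065 0.075 0.092]
[[0.52  0.031 0.018]
 [0.566 0.064 0.04 ]
 [0.599 0.101 0.059]]
```

View pics/s6.png

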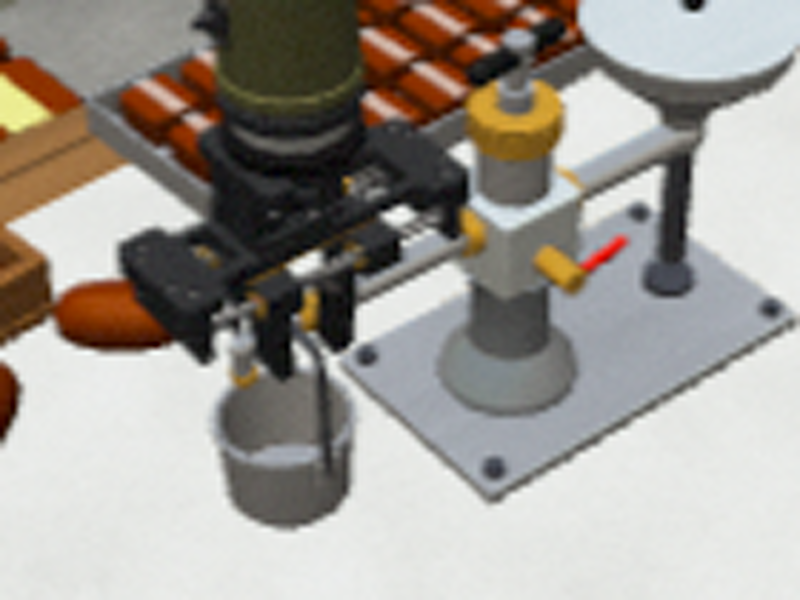

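Emit:
carry_out --motion '[0,0,-0.6,0,0,0,0,0,-1,0,0,0,0,0,-2,0,0,0,0,0,-3,0,0,0,0,0,-4,0,0,0,0,0,-4,0,0,0,0,0,-4,0,0,0,0,0,0,0,0,0]'

```text
clock: 13.18
tool_pos: [0.5358, 0.061, 0.3977]
eef_rot: [1.0, -0.03, 0.004, -0.001]
contact_force: [-0.1, 0.2, -0.7]
opening: 0.289
```

Run:
```python
from fit import *
from plan import *
plan([(.5525,-.115,.39,94.1)],step=.05)
for n in("side","top"):
    p=snapshot(n); W=world(p)
    rep(n,W,'rim',(.5,.0,.065,.65,.12,.093))
    rep(n,W,'bail',(.51,.03,.15,.61,.085,.18))
    rep(n,W,'tbar',(.5,-.2,.258,.62,-.05,.29))
    rep(n,W,'notchpipe',(.54,-.05,.14,.58,.04,.16))
    m=(W[...,2]>.01)&(W[...,2]<.06)&(W[...,0]>.5)&(W[...,0]<.65)&(W[...,1]>.03)&(W[...,1]<.2)
    print(np.round(np.percentile(W[m],[1,50,99],axis=0),3))
```

```text
t 13.18 pos [0.5358 0.061  0.3977] yaw -3.4 F [-0.1  0.2 -0.7] M [ 0.05  0.01 -0.01] open 25.5 q [-0.04  0.47 -0.25  1.7   0.13  0.99 -1.97]
-> [ 0.5525 -0.115   0.39  ] 94.1 11 rows
   0.25, 1.59, 0.07, 0.000, -0.001, -0.155
   -0.00, 1.61, 0.07, 0.000, -0.001, -0.155
   -0.25, 1.59, 0.07, 0.000, -0.001, -0.155
   -0.49, 1.53, 0.07, 0.000, -0.001, -0.155
   -0.72, 1.44, 0.07, 0.000, -0.001, -0.155
   -0.93, 1.31, 0.07, 0.000, -0.001, -0.155
   -1.12, 1.15, 0.07, 0.000, -0.001, -0.155
   -1.29, 0.96, 0.07, 0.000, -0.001, -0.155
   -1.42, 0.75, 0.07, 0.000, -0.001, -0.155
   -1.52, 0.52, 0.07, 0.000, -0.001, -0.155
   -1.58, 0.28, 0.07, 0.000, -0.001, -0.155
side rim 164 mid [0.5603 0.0612 0.074 ] mean [0.557  0.063  0.0741] dir [-0.888  0.459  0.026] len 0.087 yaw 152.7 z [0.065 0.075 0.089]
side bail 83 mid [0.5627 0.0581 0.1553] mean [0.5596 0.0582 0.1553] dir [-1.     0.003  0.006] len 0.0835 yaw 179.8 z [0.15  0.155 0.164]
side tbar 95 mid [ 0.5483 -0.1113  0.2662] mean [ 0.5482 -0.1091  0.2661] dir [-0.062  0.998 -0.029] len 0.0724 yaw 93.5 z [0.258 0.267 0.273]
side notchpipe 1
[... 622 characters left out ...]
0.153 0.158]Traceback (most recent call last):
  File "<stdin>", line 11, in <module>
    return _quantile_unchecked(
        a, q, axis, out, overwrite_input, method, keepdims, weights)
    return _ureduce(a,
                    func=_quantile_ureduce_func,
    ...<5 lines>...
                    overwrite_input=overwrite_input,
                    method=method)
    r = func(a, **kwargs)
    result = _quantile(arr,
                       quantiles=q,
    ...<2 lines>...
                       out=out,
                       weights=wgt)
    slices_having_nans = np.isnan(arr[-1, ...])
                                  ~~~^^^^^^^^^
IndexError: index -1 is out of bounds for axis 0 with size 0
```

Emit:
carry_out --motion '[0.25,1.6,0,0,0,-0.155,0,1.6,0,0,0,-0.155,-0.25,1.6,0,0,0,-0.155,-0.5,1.55,0,0,0,-0.155,-0.7,1.45,0,0,0,-0.155,-0.95,1.3,0,0,0,-0.155,-1.1,1.15,0,0,0,-0.155,-1.3,0.95,0,0,0,-0.155]' --hand 5

```text
clock: 14.28
tool_pos: [0.5461, -0.0683, 0.3924]
eef_rot: [0.829, 0.559, -0.001, -0.001]
contact_force: [0.1, -0.0, 0.6]
opening: 0.567
```

Emit:
carry_out --motion '[-1.4,0.75,0,0,0,-0.155,-1.5,0.5,0,0,0,-0.155,-1.6,0.3,0,0,0,-0.155,0,0,0,0,0,0,0,0,0,0,0,0]'

```text
clock: 14.9
tool_pos: [0.5512, -0.1146, 0.3932]
eef_rot: [0.681, 0.733, -0.0, -0.001]
contact_force: [-0.2, -0.1, 0.7]
opening: 0.566
```

Run:
```python
from fit import *
from plan import *
plan([(.5525,-.1155,.34,94.1),(.5525,-.1155,.309,94.1)],step=.03)
```

```text
t 14.9 pos [ 0.5512 -0.1146  0.3932] yaw 94.21 F [-0.2 -0.1  0.7] M [ 0.01 -0.16 -0.02] open 49.9 q [ 0.54  0.57 -0.7   1.62  0.4   1.1  -0.2 ]
-> [ 0.5525 -0.1155  0.34  ] 94.1 2 rows
   -0.05, 0.06, 2.66, -0.001, -0.001, 0.001
   -0.05, 0.06, 2.66, -0.001, -0.001, 0.001
-> [ 0.5525 -0.1155  0.309 ] 94.1 2 rows
   0.00, 0.00, 1.55, 0.000, 0.000, 0.000
   0.00, 0.00, 1.55, 0.000, 0.000, 0.000
```

Emit:
carry_out --motion '[-0.05,0.06,2.6,-0.001,-0.001,0,-0.05,0.06,2.6,-0.001,-0.001,0,0,0,1.6,0,0,0,0,0,1.6,0,0,0,0,0,0,0,0,0,0,0,0,0,0,0]'

```text
clock: 15.65
tool_pos: [0.5534, -0.1162, 0.3106]
eef_rot: [0.68, 0.733, 0.0, 0.002]
contact_force: [-0.0, -0.4, 0.3]
opening: 0.566
```

Run:
```python
from fit import *
from plan import *
plan([(.5525,-.1155,.309,94.1)],step=.03)
p=snapshot('side')
save('s7.png',cv2.resize(p["frame"][105:240,190:345],(689,600),interpolation=cv2.INTER_CUBIC))
```

```text
t 15.65 pos [ 0.5534 -0.1162  0.3106] yaw 94.29 F [-0.  -0.4  0.3] M [-0.02 -0.1   0.02] open 49.8 q [ 0.51  0.66 -0.65  1.73  0.49  0.92 -0.28]
-> [ 0.5525 -0.1155  0.309 ] 94.1 1 rows
   0.08, -0.09, 0.16, 0.003, 0.002, 0.003
```

View pics/s7.png

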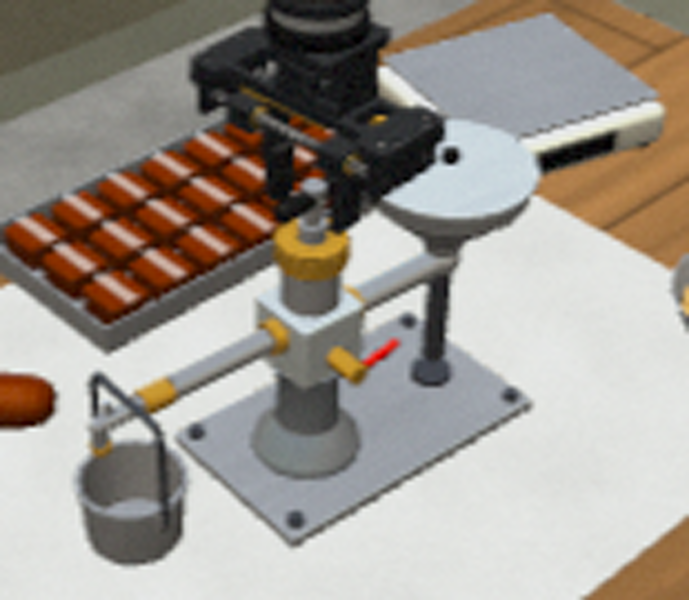

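Emit:
carry_out --motion '[0.05,-0.08,0.15,0.003,0.002,0,0,0,0,0,0,0]'

```text
clock: 15.95
tool_pos: [0.5522, -0.116, 0.3087]
eef_rot: [0.68, 0.733, -0.0, -0.0]
contact_force: [-0.7, 1.0, -0.8]
opening: 0.568
```

Emit:
carry_out --motion '[0,0,0,0,0,0,0,0,0,0,0,0,0,0,0,0,0,0,0,0,0,0,0,0,0,0,0,0,0,0,0,0,0,0,0,0]' --hand 0 --grip_force 15

```text
clock: 16.7
tool_pos: [0.5521, -0.1161, 0.3084]
eef_rot: [0.68, 0.733, -0.0, -0.0]
contact_force: [-0.3, 0.1, -0.1]
opening: 0.172
```

Run:
```python
from plan import *
plan([(.5525,-.1155,.309,94.1)],step=.03)
for i in range(3): snapshot('top'); s=monitor.get_state(); print(np.round(s["contact_force"],1),np.round(s["moment"],2),np.round(s["tool_pos"],4))
```

```text
t 16.7 pos [ 0.5521 -0.1161  0.3084] yaw 94.3 F [-0.3  0.1 -0.1] M [-0.05 -0.06 -0.05] open 15.1 q [ 0.51  0.66 -0.65  1.73  0.49  0.92 -0.28]
-> [ 0.5525 -0.1155  0.309 ] 94.1 1 rows
   0.05, 0.04, -0.06, -0.001, 0.000, 0.003
[ 0.4 -0.1 -0.1] [-0.05 -0.1  -0.01] [ 0.5521 -0.116   0.3084]
[-0.2 -0.6  0.4] [-0.04 -0.04  0.03] [ 0.5521 -0.116   0.3084]
[-0.2  0.2 -0.4] [-0.07 -0.05 -0.  ] [ 0.5521 -0.116   0.3084]
```

Emit:
carry_out --motion '[0,0,0,0,0,0,0,0,0,0,0,0,0,0,-0.3,0,0,0,0,0,-0.4,0,0,0,0,0,-0.4,0,0,0,0,0,-0.4,0,0,0,0,0,0,0,0,0]' --grip_force 35

```text
clock: 17.73
tool_pos: [0.5523, -0.116, 0.3238]
eef_rot: [0.68, 0.733, -0.0, -0.0]
contact_force: [0.8, 0.8, -4.0]
opening: 0.161
```

Emit:
carry_out --motion '[0,0,-0.4,0,0,0,0,0,-0.6,0,0,0,0,0,-0.6,0,0,0,0,0,-0.6,0,0,0,0,0,-0.4,0,0,0,0,0,-0.2,0,0,0,0,0,0,0,0,0,0,0,0,0,0,0]'

```text
clock: 18.73
tool_pos: [0.5521, -0.116, 0.3512]
eef_rot: [0.68, 0.733, -0.001, -0.0]
contact_force: [0.2, 0.1, -3.9]
opening: 0.159
```

Run:
```python
from fit import *
from plan import *
plan([(.5521,-.116,.3584,94.3)],step=.03)
for n in('side','top'):
    p=snapshot(n); W=world(p); f=p["frame"].astype(int)
    red=(f[...,0]>120)&(f[...,1]<70)&(f[...,2]<70)&(W[...,2]>.2)&(abs(W[...,0]-.55)<.04)&(abs(W[...,1]+.115)<.04)
    print(n,red.sum(),np.round(W[red],4)[:12].tolist())
    rep(n,W,'tbar',(.5,-.2,.295,.62,-.08,.33))
    s=monitor.get_state(); print(np.round(s["contact_force"],1),np.round(s["moment"],2))
```

```text
t 18.73 pos [ 0.5521 -0.116   0.3512] yaw 94.3 F [ 0.2  0.1 -3.9] M [-0.02 -0.14  0.03] open 14.0 q [ 0.52  0.62 -0.68  1.68  0.45  1.01 -0.23]
-> [ 0.5521 -0.116   0.3584] 94.3 1 rows
   0.00, 0.00, -0.72, -0.001, 0.000, -0.000
side 0 []
side tbar 160 mid [ 0.55   -0.106   0.3136] mean [ 0.5465 -0.1072  0.3131] dir [-0.938 -0.324 -0.122] len 0.0503 yaw -160.9 z [0.295 0.312 0.33 ]
[-0.6 -0.2 -5.1] [-0.04 -0.1   0.03]
top 0 []
top tbar 14 mid [ 0.5491 -0.0837  0.312 ] mean [ 0.5494 -0.0838  0.312 ] dir [-0.969  0.228 -0.091] len 0.0151 yaw 166.8 z [0.308 0.312 0.315]
[ 0.6 -0.7 -4.3] [-0.05 -0.09  0.  ]
```

Emit:
carry_out --motion '[0,0,-0.2,0,0,0,0,0,-0.3,0,0,0,0,0,-0.2,0,0,0,0,0,0,0,0,0,0,0,0,0,0,0]'

```text
clock: 19.45
tool_pos: [0.5522, -0.116, 0.3584]
eef_rot: [0.68, 0.733, -0.0, -0.0]
contact_force: [0.3, -0.2, -4.4]
opening: 0.159
```

Run:
```python
from fit import *
from plan import *
plan([(.5521,-.116,.3584,94.3)],step=.03)
for n in('side','top'):
    p=snapshot(n); W=world(p)
    rep(n,W,'tbar',(.5,-.2,.305,.58,-.075,.332))
    rep(n,W,'rim',(.5,.0,.065,.65,.12,.093))
    rep(n,W,'bail',(.51,.03,.15,.61,.085,.18))
    if n=='side': save('s8.png',cv2.resize(np.vstack([cv2.resize(p["frame"][130:180,240:290],(400,400),interpolation=cv2.INTER_CUBIC)]),(600,600)))
    s=monitor.get_state(); print(np.round(s["contact_force"],1),np.round(s["moment"],2))
```

```text
t 19.45 pos [ 0.5522 -0.116   0.3584] yaw 94.3 F [ 0.3 -0.2 -4.4] M [-0.01 -0.11 -0.03] open 14.0 q [ 0.53  0.61 -0.69  1.67  0.44  1.03 -0.23]
-> [ 0.5521 -0.116   0.3584] 94.3 1 rows
   0.00, -0.01, -0.00, -0.001, 0.000, -0.000
side tbar 137 mid [ 0.5458 -0.1055  0.3184] mean [ 0.5472 -0.1042  0.3183] dir [-0.738 -0.673  0.041] len 0.0511 yaw -137.6 z [0.305 0.318 0.332]
side rim 171 mid [0.5617 0.0611 0.0737] mean [0.558  0.063  0.0738] dir [-0.887  0.46   0.039] len 0.09 yaw 152.6 z [0.065 0.075 0.093]
side bail 84 mid [0.561  0.0587 0.1554] mean [0.5588 0.0588 0.1554] dir [-0.997  0.071  0.007] len 0.0843 yaw 175.9 z [0.15  0.155 0.164]
[-0.1  0.4 -4.6] [-0.02 -0.1  -0.03]
top tbar 16 mid [ 0.5494 -0.0825  0.3192] mean [ 0.5494 -0.0826  0.3193] dir [-0.901  0.35  -0.255] len 0.0122 yaw 158.8 z [0.316 0.319 0.323]
top rim 122 mid [0.5613 0.0618 0.0761] mean [0.5627 0.0619 0.0761] dir [-0.997 -0.078  0.025] len 0.0887 yaw -175.5 z [0.066 0.076 0.09 ]
top bail 109 mid [0.5615 0.0557 0.1565] mean [0.5617 0.0557 0.1565] dir [-0.998  0.063 -0.006] len 0.0871 yaw 176.4 z [0.15  0.156 0.168]
[ 0.8 -0.3 -4.4] [-0.04 -0.11 -0.  ]
```

View pics/s8.png

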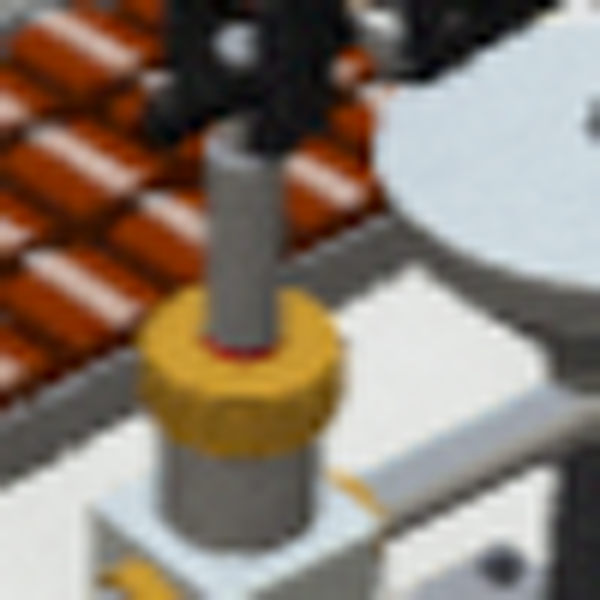

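Emit:
carry_out --motion '[0,0,0,0,0,0,0,0,0,0,0,0,0,0,0,0,0,0,0,0,0,0,0,0,0,0,0,0,0,0,0,0,0,0,0,0,0,0,0,0,0,0,0,0,0,0,0,0]'

```text
clock: 20.55
tool_pos: [0.5522, -0.116, 0.3584]
eef_rot: [0.68, 0.733, -0.0, -0.0]
contact_force: [-0.7, 0.1, -4.4]
opening: 0.159
```

```bash
python3 -c "
from plan import *
plan([]); print(workorder.finish_job())"
```

```text
t 20.55 pos [ 0.5522 -0.116   0.3584] yaw 94.29 F [-0.7  0.1 -4.4] M [-0.03 -0.05  0.06] open 14.0 q [ 0.53  0.61 -0.69  1.67  0.44  1.03 -0.23]
the job is handed in; nothing more can be done
None
```

The steel pail is hanging in the spout's notch and the plunger is drawn up with its red ring level with the collar. I handed the job in at about 20.6 s with the gripper still holding the plunger; no verdict is reported.

- **Pail:** I gripped it by one end of its handle bar, carried it over the nib, lowered it until it touched, and let go. In the last pictures the middle of the bar was at about (0.561, 0.057, 0.153–0.156). My estimate for the notch was (0.562, 0.060, 0.1555). The pail hung level, square to the spout, and clear of the table.
- **Plunger:** I gripped the T-bar at its middle and raised it 50.0 mm straight up, with under about 1 N of sideways force. The measured rise of the T-bar matched the arm's, so the grip did not slip. The last picture showed the upper half of the ring just above the collar. The downward force at the hand was steady at 4.4 N.
- **Camera disagreement:** The two cameras differed by 2–3 mm, within what the tolerances allow.
- **Bystanders:** The loaves, jar, scraper and bowl were not measured again at the end. The arm kept clear of them throughout, and no unexpected contact force was seen.

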